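Snap the latching hook onto the anchor stud

ROBOT

A 6-joint arm with a two-finger parallel gripper is mounted at the origin on a cart in front of the work surface, level with it; the furniture and walls round the work are solid. World frame = base frame: x ahead of the robot, y to its left, z up, the work surface at z = 0. Lengths are in m, angles in rad, forces in N, time in s.
With the tool pointing down it reaches from about 0.3 to 0.875 m from the base axis. Payload 6.4 kg.
Tool frame: the origin (TCP) lies between the finger pads; the fingertips stand 8 mm ahead of it and the grasp point (between the pads) lies 11 mm behind it (ctrl.finger_overhang is the distance from the TCP to the fingertips, in m); z points along the fingers, y is the line along which they close (so a half turn about z gives the same grasp; the last joint's range is limited). The gripper opens to 85 mm and grips with 20 to 120 N. Pads are 22 mm wide; open, the fingers measure 114 mm over their backs; the gripper's body (76 mm by 85 mm) begins 54 mm behind the grasp point. The pads swing forward as they close: fully open they stand 13 mm farther back than shut.
Start: joints at [1.017, 0.181, 1.607, -0, 1.354, -0.206], TCP at [0.196, 0.541, 0.239] pointing down, gripper open.
Joint ranges: [-2.99, 2.99], [-0.89, 2.07], [0.3, 2.58], [-1.14, 4.28], [0, 2.63], [-3.12, 3.12]. Speed limits (rad/s): [2.57, 2.57, 3.01, 3.14, 3.14, 3.14].

INTERFACE

Orientations are given as a unit quaternion [w, x, y, z].
In Python, from bench import ctrl, camera gives the robot as it stands.
- The arm moves only by the shell command python3 -m pendant 'ROWS' [OPENING]. ROWS is JSON, a list of rows, each a list of 6 numbers: the shift along the world's x, y, z normalised to -1 to 1, where 1 is 200 mm, then the turn, a rotation vector about the world's x, y, z normalised to -1 to 1, where 1 is pi/2 rad. In form: [[dx, dy, dz, rx, ry, rz], ...]. A call has exactly 10 rows; each row shifts and turns the commanded pose from where the row before left it; what a row does not reach is not made up. A row lasts 1/8 s, in which the tool goes at most 62.5 mm and 10.7 degrees, less where a joint would pass 70% of its speed; a pose out of reach is approached as far as the arm can. A call with a number of a shift or a turn outside -1 to 1 is refused whole. A call with a gripper value outside its range is refused whole. OPENING is the opening, from -1 (shut) to 1 (fully open), set as the call begins (- or left out, the last holds). The fingers move at their own pace and stop on an object; the grip force is fixed at half the most. Time passes only in rows, so rows that do not move let the fingers close, or fill a call up. It gives the time, the measured TCP pose, the force, the opening and the grip force at its end, in the units of the state.
- ctrl.get_obs(): the state, without advancing time (a new reading comes with each control period).
- camera(name): name is "scene" or "side" or "wrist"; returns a dict with "color" (480x640x3 uint8, blue, green, red), "fx", "fy", "cx", "cy" (pixels), "xyz" and "rotation" of the camera in the world; the wrist camera has in their place "hand_eye" (4x4, takes a point from camera to tool coordinates, whose origin is the TCP and whose axes are the flange's). Camera axes: x right, y down, z forward; pixel columns grow to the right and rows downward; lengths in m; the calibration is good to about 2 mm. A picture is of the moment at which its call begins: read the wrist's pose just before it. There is no depth.
- ctrl.hand_in(): hands the job in; it is judged then, once.
The state is a dict: "time_s": time; "q": joint angles; "dq": joint speeds; "joint_efforts": joint torques, N m; "eef_pos": TCP position; "eef_rot": TCP orientation; "wrist_force": force on the tool from outside, world axes, zero at the start; "torque": the same for the moment, N m; "opening": opening from 0.0 (shut) to 1.0 (fully open); "grasp_force": force on a finger pad.
Only numpy, scipy, OpenCV 4.12 (cv2) and the standard library are available. Lean on these libraries where they do the work, as an engineer would, in place of code of your own. Each camera call takes 0.05 s, during which the arm holds its last target. There are 200 camera calls.

TASK

Pick up the latching hook by its upright grip, slide its mouth along the anchor bed under the head of the stud, and press it gently but firmly home until the stud bears on the throat and the sprung latch has snapped shut behind it. Then pull the hook gently back until the stud bears on the shut latch, to prove that it holds, and let go with the hook lying flat on the bed, still coupled. Never force the stud, and leave the other things on the bench where they are.

Things in the scene. Friction and masses are not known exactly. Their poses are not given: they have to be found in the camera images.
- hook_grip (a point): Centre of the hook's upright black grip, a block 46 (x) x 20 (y) x 42 mm (z), its top 19 mm above this point, the hook's flat underside 34 mm below; take it from above across the 20 mm. x points to the hook's mouth, y left, z up. The hook is a dark steel plate 12 mm thick, 175 mm long (30 mm behind this point to 145 mm ahead), up to 57 mm wide at its forked front, 0.3 to 0.5 kg, lying flat.
- hook_seat (a point): Where the stud's centre comes in the hook's throat when fully home: 95 mm ahead of the grip's centre on the hook's centre line, half-way up the 12 mm plate (6 mm above its underside). Axes as the hook's. From here the fork runs 50 mm forward: a slot 16 mm wide, wider in a recess on the left where the latch folds, flaring at the mouth.
- throat: Small brass block at the back of the slot, on which the stud bears when fully home; origin on the hook's underside below hook_seat, brass face 6 mm behind it. Axes as the hook's.
- latch (a joint): Sprung latch across the slot: 0 shut, positive folded inward (about 0.8 rad as the stud passes); it opens only inward. Pivot on the left prong, 30 mm ahead of hook_seat. The stud meets it about 31 mm short of home; folding it takes about 4 to 7 N of push; it snaps shut about 8 mm short of home. Shut, it stops the stud about 15 mm ahead of home when the hook is pulled back.
- tongue: The latch's steel tongue, 22 mm long, 4 mm thick, 8 mm high, running along its own -y from the pivot; origin on the pivot, on the hook's underside.
- bed: Anchor bed fixed to the bench: plate 220 (x) x 100 (y) mm, two grey painted rails, a 28 mm groove along x between them; origin under its centre, top of the rails 14 mm up. The hook goes on along the bed's +x, mouth first, level, its plate between the rails and the stud's head, then lies on the rails. More than 20 N on bed or stud is too much.
- groove_mid (a point): Middle of the stretch of groove where the stud may stand, 50 mm along +x from the bed's centre, level with the rails' top; axes of the bed. The upright stud is on the groove's centre line within 20 mm before or behind this point, differently each time and not measured: find it by feel or sight.
- flux_tin: bystander: small black round tin, 41 mm across, 24 mm high; origin under its centre
- pliers_blue: bystander: small pliers with blue handles, 49 x 140 x 12 mm; origin under the centre
- marker: bystander: marker pen, 135 mm long, 14 mm thick; origin under the centre
- rail_top (a point): Centre of the bed at the height of the rails' top; axes of the bed. The stud on the bed: pin 12 mm in diameter, 20 mm clear between rails and the head's underside; head 26 mm in diameter, top 27 mm above the rails. It sits in a rubber buffer and gives along x by about 1 mm for every 8 N.

How it is judged:
On the way, in this order (a step that is already met when the one before it is completed fails the run):
1. the hook is pressed fully home, the stud bearing on the throat with at least 6 N, and the latch is shut (contact force between throat and bed above 6 N and value of joint latch below 0.15 rad), for 0.1 s.
2. the hook is pulled back so that the stud bears on the shut latch with at least 3 N (contact force between tongue and bed above 3 N and contact force between throat and bed below 0.5 N and value of joint latch below 0.15 rad), for 0.1 s.
At the end, for the whole second after the job is handed in: the latch is shut (below 0.15 rad) with the stud inside the hook; the hook lies flat on the bed's rails (tilt below 0.1 rad, its seat within 12 mm of the centre line and 8 to 80 mm along +x from the bed's centre), released and at rest (value of joint latch below 0.15 rad and x of hook_seat in the frame of bed between 0.008 and 0.08 m and y of hook_seat in the frame of bed between -0.012 and 0.012 m and z of hook_seat in the frame of bed between 0.015 and 0.025 m and angle between hook_seat's own z axis and vertical below 0.1 rad and linear speed of throat below 0.02 m/s); the robot touches nothing.
It fails at once if the bed or its stud is pressed with more than 20 N (contact force between bed and anything else above 20 N).
It fails at once if a bystander is shifted by more than 30 mm (distance of any of flux_tin, pliers_blue, marker from where it was at the start of the episode above 0.03 m).
It also fails if it takes over 51 s, if anything falls off the work surface, if the arm or the gripper's body presses on something with over 40 N, if the wrist force passes 120 N, or if a joint passes its speed limit or range.

## Working session

There is one attempt and no reset: what is moved stays moved. The work goes in short steps, Python scripts to look and compute and a shell command to move; the robot and the scene stay as the last step left them, time stands still between calls to the robot, and variables do not carry over. Pictures are saved under pics/ and viewed, at most 10 in all, crops included, and the job is handed in when it is done.

```bash
ls; mkdir -p pics
python3 - <<'E'
from bench import ctrl,camera
import cv2
o=ctrl.get_obs(); print({k:o[k] for k in('time_s','eef_pos','eef_rot','opening','wrist_force')}, ctrl.finger_overhang)
for n in('scene','side','wrist'):
    c=camera(n); cv2.imwrite(f'pics/{n}0.png',c['color']); print(n,{k:v for k,v in c.items() if k!='color'})
E
```

```text
pics
{'time_s': 0.0, 'eef_pos': array([0.19568331, 0.54010577, 0.23837825]), 'eef_rot': array([-3.34880161e-04,  1.73055720e-01,  9.84911643e-01, -8.13575849e-04]), 'opening': 0.9958014209505917, 'wrist_force': array([ 0.19498645,  0.20411626, -0.6056625 ])} 0.008
scene {'fx': 543.4280343146877, 'fy': 543.4280343146877, 'cx': 317.20861557383745, 'cy': 244.6177758188271, 'xyz': array([ 0.02456597, -0.50424449,  0.55481265]), 'rotation': array([-0.47572043,  0.81443002, -0.29134171,  0.15973046])}
side {'fx': 477.03368581663676, 'fy': 477.03368581663676, 'cx': 324.9829069527268, 'cy': 239.185205051387, 'xyz': array([ 0.2390177 , -0.58136212,  0.41718397]), 'rotation': array([-0.5344667 ,  0.82173413, -0.17019007,  0.10066627])}
wrist {'fx': 337.8048838437407, 'fy': 337.8048838437407, 'cx': 310.5122453242236, 'cy': 238.525818048646, 'hand_eye': array([[-6.12358868e-04, -9.61314479e-01, -2.75452532e-01,
         6.95230121e-02],
       [ 9.99999506e-01, -3.72936701e-04, -9.21571179e-04,
         1.25384333e-03],
       [ 7.83193359e-04, -2.75452961e-01,  9.61314232e-01,
        -1.35085408e-01],
       [ 0.00000000e+00,  0.00000000e+00,  0.00000000e+00,
         1.00000000e+00]])}
```

View pics/scene0.png

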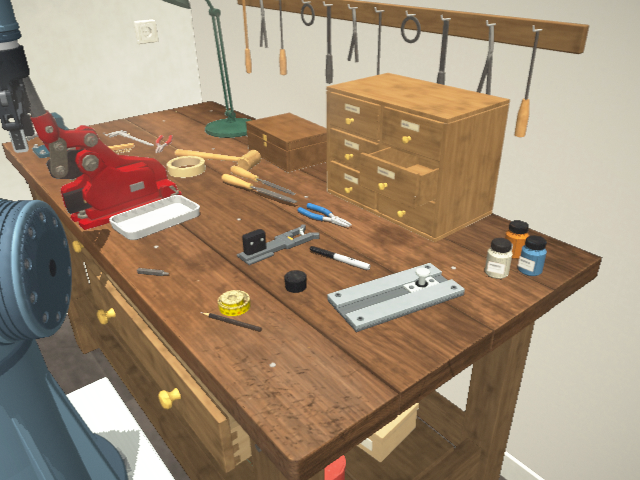

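View pics/side0.png

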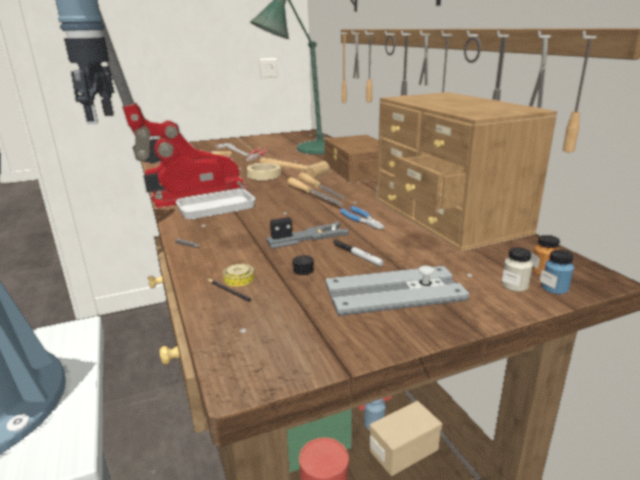

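The scene view shows the hook's grip at about (255,242), its fork tip at (315,235), and the bed around (397,295) with its stud at (421,277). The marker (340,258) and the tin (295,281) lie between them. I'll enlarge that part for closer readings.

```bash
cat > h.py <<'E'
import numpy as np
from scipy.spatial.transform import Rotation as R
def rq(q): return R.from_quat([q[1],q[2],q[3],q[0]])
def cam_pose(c,obs=None):
    if 'xyz' in c: return rq(c['rotation']).as_matrix(), np.array(c['xyz'])
    T=c['hand_eye']; M=rq(obs['eef_rot']).as_matrix()
    return M@T[:3,:3], M@T[:3,3]+obs['eef_pos']
def hit(c,uv,z,obs=None):
    Rm,t=cam_pose(c,obs); d=Rm@np.array([(uv[0]-c['cx'])/c['fx'],(uv[1]-c['cy'])/c['fy'],1])
    return t+d*(z-t[2])/d[2]
def proj(c,p,obs=None):
    Rm,t=cam_pose(c,obs); v=Rm.T@(np.asarray(p)-t); return v[0]/v[2]*c['fx']+c['cx'],v[1]/v[2]*c['fy']+c['cy']
E
python3 - <<'E'
import cv2
im=cv2.imread('pics/scene0.png')
cv2.imwrite('pics/crop1.png',cv2.resize(im[200:340,230:470],(800,467),interpolation=cv2.INTER_CUBIC))
E
```

```text
(no output)
```

View pics/crop1.png

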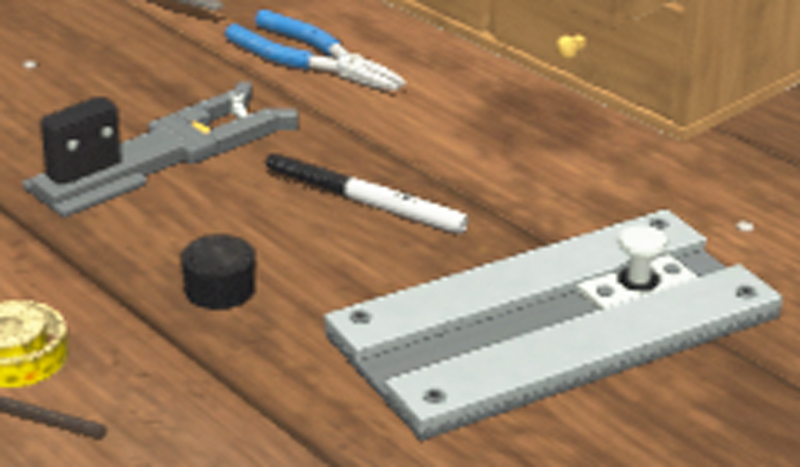

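The crop shows the bed's top corners at (327,325), (417,428), (668,210) and (780,292), and the stud's head at (641,240). The grip's top runs from (43,118) to (117,100), and the prong tips are at (247,88) and (297,118).

Run:
```python
from h import *
from bench import camera
c=camera('scene')
f=lambda u,z:hit(c,(230+u[0]*0.3,200+u[1]*0.3),z).round(4)
P=[f(u,.014) for u in((327,325),(417,428),(668,210),(780,292))]
print('bed',P,sum(P)/4)
d=(P[2]+P[3]-P[0]-P[1]);b=np.arctan2(d[1],d[0]);print('yaw',b,np.linalg.norm(d)/2)
print('head top',f((641,240),.041),'pin bottom',f((640,284),.010))
print('grip top',f((43,118),.053),f((117,103),.053),'mid',f((80,107),.053))
A,B=f((247,88),.012),f((297,118),.012);print('tips',A,B,'tail',f((27,183),.012),f((66,212),.006))
print('throat',f((201,127),.01))
print('tin',f((219,280),.012),'marker',f((270,160),.007),f((465,222),.007),'pliers',f((260,20),.006),f((400,85),.006))
```

```text
bed [array([0.51  , 0.0844, 0.014 ]), array([ 0.4888, -0.0075,  0.014 ]), array([0.7284, 0.046 , 0.014 ]), array([ 0.7104, -0.0459,  0.014 ])] [0.6094  0.01925 0.014  ]
yaw -0.17280459379218868 0.22332612923704206
head top [0.6598 0.0079 0.041 ] pin bottom [0.665 0.01  0.01 ]
grip top [0.4814 0.306  0.053 ] [0.5242 0.2933 0.053 ] mid [0.505  0.3033 0.053 ]
tips [0.6401 0.3208 0.012 ] [0.6394 0.2688 0.012 ] tail [0.469  0.3104 0.012 ] [0.4739 0.2766 0.006 ]
throat [0.5891 0.3014 0.01  ]
tin [0.4941 0.1558 0.012 ] marker [0.5996 0.2457 0.007 ] [0.6404 0.1187 0.007 ] pliers [0.7158 0.4045 0.006 ] [0.7249 0.2684 0.006 ]
```

Run:
```python
from h import *
from bench import camera
s,e=camera('scene'),camera('side')
for a,b in(((45,118),(117,82)),((42,150),(145,135)),((90,168),(175,157))):
    za=min(np.linspace(0,.5,501),key=lambda z:np.linalg.norm(hit(s,a,z)-hit(e,b,z))); print(hit(s,a,za),hit(e,b,za))
print('base',hit(s,(85,228),0),hit(s,(175,180),0))
```

```text
[0.19404228 0.32219258 0.337     ] [0.24074991 0.32416079 0.337     ]
[0.25078891 0.70675586 0.172     ] [0.28392239 0.71321148 0.172     ]
[0.33764795 0.71002572 0.108     ] [0.34860019 0.71284819 0.108     ]
base [0.28158974 0.64855677 0.        ] [0.55529382 0.76707488 0.        ]
```

```bash
python3 -m pendant '[[0.12,-0.2,0.05,0,0,0.02],[0.17,-0.15,0,0,0,0.02],[0.19,-0.15,0,0,0,0.03],[0.19,-0.15,0,0,0,0.03],[0.19,-0.15,0,0,0,0.03],[0.19,-0.14,-0.05,0,0,0.03],[0.19,-0.14,-0.1,0,0,0.02],[0.19,-0.13,-0.1,0,0,0.02],[0.08,0,0,0,0,0],[0,0,0,0,0,0]]' 1
python3 - <<'E'
from bench import ctrl,camera
import cv2,pickle
o=ctrl.get_obs(); c=camera('wrist'); pickle.dump((o,c),open('w1.pkl','wb')); cv2.imwrite('pics/w1.png',c['color']); print(o['q'])
E
```

```text
time_s: 1.55
eef_pos: [0.4987, 0.2987, 0.1995]
eef_rot: [0.0, 0.018, 1.0, 0.0]
wrist_force: [-0.5, 0.3, 0.6]
opening: 0.998
grasp_force: 0.0
[ 3.35412882e-01  2.32104626e-01  1.62955794e+00  3.97192531e-04
  1.27972290e+00 -1.20037381e+00]
```

View pics/w1.png

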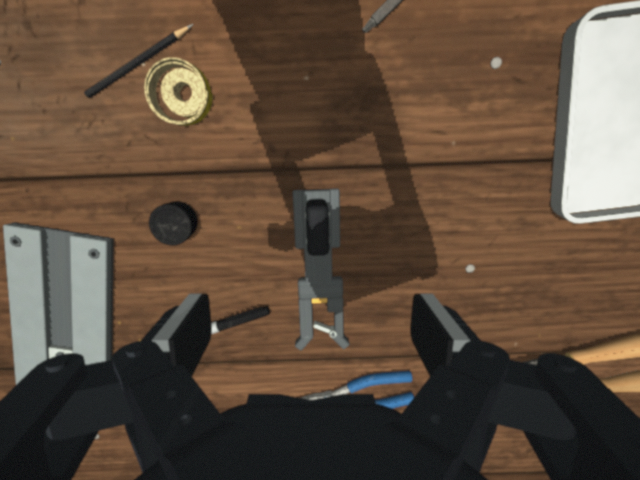

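The wrist view shows the grip's top centred at about (318,227), the tail at (316,190), the prong tips at (302,345) and (343,345), and the throat's brass at (318,300). The tin is at (173,223) and the bed is at the left.

Run:
```python
from h import *
import pickle
o,c=pickle.load(open('w1.pkl','rb'))
for n,u,z in(('grip',(318,227),.053),('gripback',(318,200),.053),('gripfront',(318,254),.053),('tail',(316,191),.012),('tailL',(339,191),.012),('tailR',(293,191),.012),('tipL',(344,346),.012),('tipR',(302,346),.012),('throat',(318,300),.01),('bed nearL',(113,239),.014),('bed nearR',(5,225),.014),('grooveL',(71,233),.014),('grooveR',(43,229),.014)): print(n,hit(c,u,z,o).round(4))
```

```text
grip [0.5001 0.306  0.053 ]
gripback [0.4768 0.3067 0.053 ]
gripfront [0.5246 0.3053 0.053 ]
tail [0.4749 0.3057 0.012 ]
tailL [0.4757 0.3276 0.012 ]
tailR [0.4741 0.2838 0.012 ]
tipL [0.6453 0.331  0.012 ]
tipR [0.6437 0.2851 0.012 ]
throat [0.5902 0.3042 0.01  ]
bed nearL [0.5149 0.1038 0.014 ]
bed nearR [0.497  0.0013 0.014 ]
grooveL [0.5073 0.0638 0.014 ]
grooveR [0.5023 0.0373 0.014 ]
```

```bash
python3 -m pendant '[[0.01,0.035,-0.12,0,0,0],[0,0,-0.15,0,0,0],[0,0,-0.15,0,0,0],[0,0,-0.15,0,0,0],[0,0,-0.12,0,0,0],[0,0,-0.08,0,0,0],[0,0,-0.06,0,0,0],[0,0,-0.037,0,0,0],[0,0,0,0,0,0],[0,0,0,0,0,0]]' 1
python3 -m pendant '[[0,0,0,0,0,0],[0,0,0,0,0,0],[0,0,0,0,0,0],[0,0,0,0,0,0],[0,0,0,0,0,0],[0,0,0,0,0,0],[0,0,0,0,0,0],[0,0,0,0,0,0],[0,0,0,0,0,0],[0,0,0,0,0,0]]' -1
```

```text
time_s: 2.85
eef_pos: [0.5005, 0.3058, 0.0265]
eef_rot: [0.001, 0.017, 1.0, 0.0]
wrist_force: [0.5, 0.2, -0.1]
opening: 1.003
grasp_force: 0.0
time_s: 4.1
eef_pos: [0.5002, 0.3057, 0.0261]
eef_rot: [0.0, 0.017, 1.0, 0.0]
wrist_force: [0.1, 0.1, 5.6]
opening: 0.23
grasp_force: 60.1
```

```bash
python3 -m pendant '[[0,0,0.1,0,0,0],[0,0,0.2,0,0,0],[-0.02,-0.15,0.2,0,0,-0.01],[-0.03,-0.2,0,0,0,-0.015],[-0.03,-0.22,0,0,0,-0.015],[-0.03,-0.22,0,0,0,-0.015],[-0.02,-0.22,0,0,0,-0.015],[-0.02,-0.2,0,0,0,-0.018],[0,-0.12,0,0,0,0],[0,0,0,0,0,0]]'
python3 - <<'E'
from bench import ctrl,camera
import cv2,pickle
o=ctrl.get_obs(); c=camera('wrist'); pickle.dump((o,c),open('w2.pkl','wb')); cv2.imwrite('pics/w2.png',c['color'])
s=camera('side');pickle.dump(s,open('s2.pkl','wb')); cv2.imwrite('pics/s2.png',cv2.resize(s['color'][130:340,230:510],(800,600),interpolation=cv2.INTER_CUBIC))
E
```

```text
time_s: 5.35
eef_pos: [0.4694, 0.0383, 0.1261]
eef_rot: [-0.0, 0.087, 0.996, -0.0]
wrist_force: [0.4, 1.3, -3.8]
opening: 0.222
grasp_force: 59.6
```

View pics/w2.png

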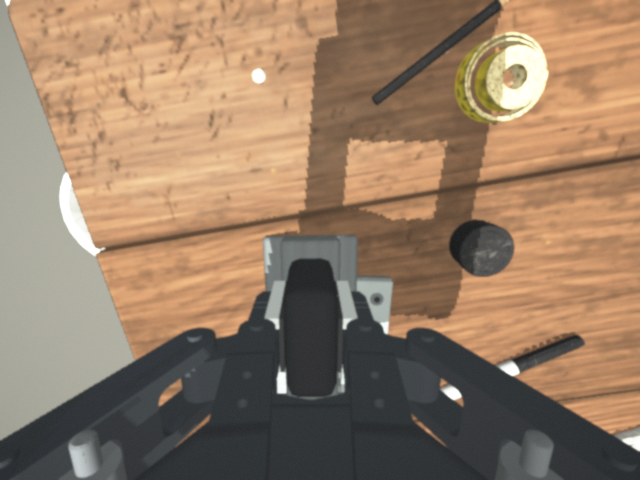

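View pics/s2.png

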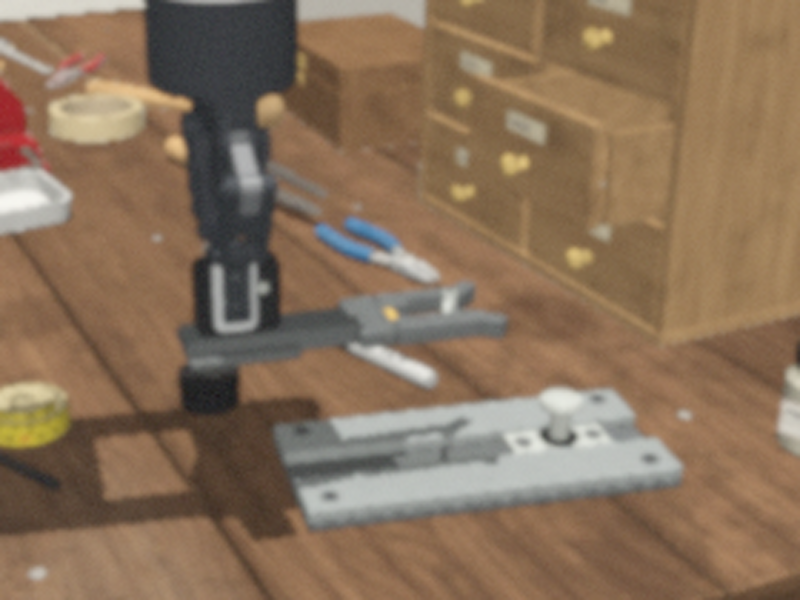

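The wrist view is mostly blocked by the gripper; it shows only the bed's near-left corner at (392,280). The side crop shows the hook held level with its brass at (391,314) and prong tips at (473,288) and (506,320). In it the bed's top corners are at (277,426), (308,515), (628,393) and (682,463), with the stud's head at (563,398) and foot at (560,437).

Run:
```python
from h import *
import pickle
o,w=pickle.load(open('w2.pkl','rb')); c=pickle.load(open('s2.pkl','rb'))
f=lambda u,z:hit(c,(230+u[0]*.35,130+u[1]*.35),z).round(4)
P=[f(u,.014) for u in((277,426),(308,515),(628,393),(682,463))]
print(P,sum(P)/4); d=P[2]+P[3]-P[0]-P[1]; print(np.arctan2(d[1],d[0]),np.linalg.norm(d)/2)
print('head',f((563,398),.041),'foot',f((560,437),.010))
print('brass',f((391,314),.112),'tips',f((473,288),.112),f((506,320),.112))
x=rq(o['eef_rot']).as_matrix()[:,0]; print('tool yaw',np.arctan2(-x[1],-x[0]),'expected brass',o['eef_pos']-.089*x,'tips mid',o['eef_pos']-.145*x)
print('bed nearL wrist',hit(w,(392,280),.014,o), 'bolt',hit(w,(376,299),.014,o))
print('scene bolts');
s=lambda u,z:hit(cs,(230+u[0]*.3,200+u[1]*.3),z).round(4)
from bench import camera; import cv2; cs=camera('scene'); pickle.dump(cs,open('c2.pkl','wb'))
print(s((360,317),.014),'side bolts',f((302,431),.014),f((331,496),.014),f((597,399),.014),f((650,459),.014))
print('scene',s((433,396),.014),s((659,224),.014),s((746,291),.014))
cv2.imwrite('pics/c2.png',cv2.resize(cs['color'][180:340,250:470],(800,582),interpolation=cv2.INTER_CUBIC))
```

```text
[array([0.5191, 0.0934, 0.014 ]), array([ 0.4954, -0.0053,  0.014 ]), array([0.7383, 0.0409, 0.014 ]), array([ 0.7139, -0.0435,  0.014 ])] [0.616675 0.021375 0.014   ]
-0.20432770573939624 0.2234993176723365
head [0.6666 0.0097 0.041 ] foot [0.6718 0.0168 0.01  ]
brass [0.5566 0.0194 0.112 ] tips [0.6153 0.0319 0.112 ] [ 0.6089 -0.0135  0.112 ]
tool yaw -0.1748431715836852 expected brass [0.55702112 0.02277187 0.12600224] tips mid [0.61216731 0.01303047 0.12595381]
bed nearL wrist [0.51558216 0.09625156 0.014     ] bolt [0.52970569 0.08182369 0.014     ]
scene bolts
[0.5275 0.0788 0.014 ] side bolts [0.5304 0.0814 0.014 ] [0.515  0.0072 0.014 ] [0.7158 0.0422 0.014 ] [ 0.7001 -0.0323  0.014 ]
scene [0.5113 0.0057 0.014 ] [0.7132 0.0394 0.014 ] [ 0.6976 -0.0339  0.014 ]
```

View pics/c2.png

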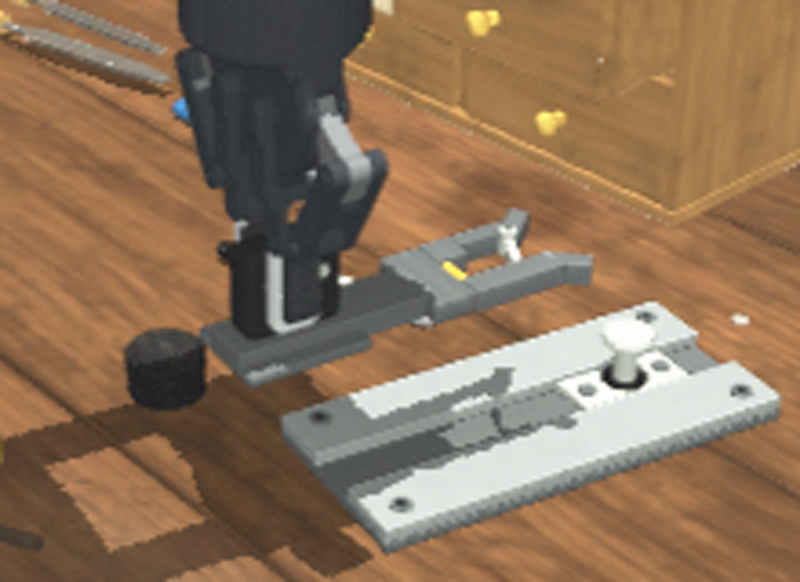

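The scene crop shows the held hook's brass at (454,270), and prong tips at (520,213) and (593,262). The stud's head is at (628,335) and its foot at (625,375).

Run:
```python
from h import *
import pickle
c=pickle.load(open('c2.pkl','rb')); o,w=pickle.load(open('w2.pkl','rb')); sd=pickle.load(open('s2.pkl','rb'))
f=lambda u,z:hit(c,(250+u[0]*.275,180+u[1]*.275),z).round(4)
g=lambda u,z:hit(sd,(230+u[0]*.35,130+u[1]*.35),z).round(4)
print('brass',f((454,270),.112)); print('bolts',*[f(u,.014) for u in((319,417),(401,504),(645,317),(741,391))])
print('head top',f((630,332),.041),'flange plate bolts',f((587,390),.010),f((661,366),.010))
print('side plate bolts',g((525,442),.010),g((597,433),.010))
# hook side points: tail near-bottom corner, right step, right prong tip
print('right prong lower tip',f((593,281),.1),'fork rear R lower',f((436,321),.1))
```

```text
brass [0.5543 0.0206 0.112 ]
bolts [0.528  0.0801 0.014 ] [0.5121 0.0057 0.014 ] [0.7129 0.0399 0.014 ] [ 0.697  -0.0343  0.014 ]
head top [0.6628 0.0084 0.041 ] flange plate bolts [0.646  0.0177 0.01  ] [0.6894 0.0085 0.01  ]
side plate bolts [0.6494 0.0203 0.01  ] [0.6948 0.0117 0.01  ]
right prong lower tip [ 0.6087 -0.0119  0.1   ] fork rear R lower [0.5329 0.009  0.1   ]
```

```bash
python3 -m pendant '[[0.04,0.02,0,0,0,-0.011],[0.04,0.02,-0.05,0,0,-0.011],[0.04,0.02,-0.1,0,0,0],[0.033,0,-0.1,0,0,0],[0,0,-0.08,0,0,0],[0,0,-0.05,0,0,0],[0,0,-0.025,0,0,0],[0,0,-0.01,0,0,0],[0,0,0,0,0,0],[0,0,0,0,0,0]]'
python3 - <<'E'
from bench import ctrl,camera
import cv2,pickle
from h import *
o=ctrl.get_obs();x=rq(o['eef_rot']).as_matrix()[:,0];print(o['eef_pos'],np.arctan2(-x[1],-x[0]))
c=camera('scene');s=camera('side');pickle.dump((o,c,s),open('p3.pkl','wb'))
a=cv2.resize(c['color'][230:330,310:470],(640,400),interpolation=cv2.INTER_CUBIC)
cv2.imwrite('pics/p3.png',cv2.resize(c['color'][230:330,310:470],(800,500),interpolation=cv2.INTER_CUBIC))
E
```

```text
time_s: 6.75
eef_pos: [0.501, 0.0515, 0.0435]
eef_rot: [0.001, 0.103, 0.995, -0.0]
wrist_force: [-0.5, -0.6, -3.7]
opening: 0.224
grasp_force: 59.6
[0.50099386 0.05152783 0.04345245] -0.20646538869170167
```

View pics/p3.png

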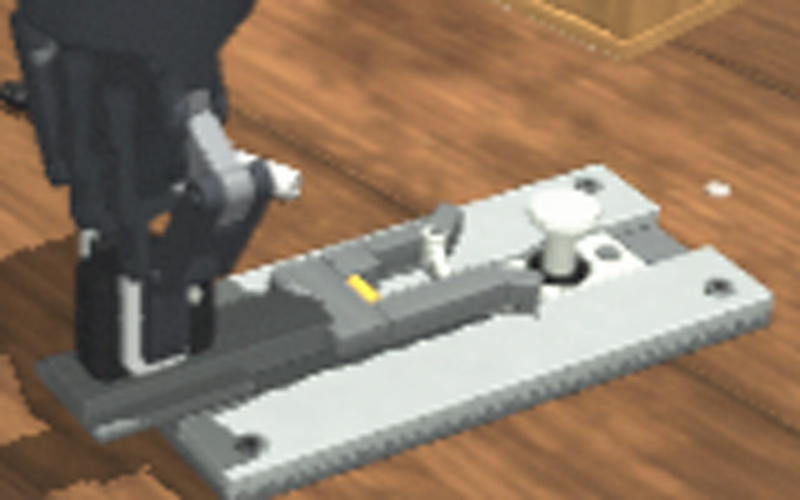

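The scene crop shows the fork just short of the stud, low over the rails. The brass is at (363,289), the stud's head at (564,207) and its pin at (566,245).

Run:
```python
from h import *
import pickle
o,c,s=pickle.load(open('p3.pkl','rb'))
f=lambda u,z:hit(c,(310+u[0]*.2,230+u[1]*.2),z)
u=np.array([np.cos(.2065),-np.sin(.2065),0]);v=np.array([np.sin(.2065),np.cos(.2065),0])
b=f((363,289),.0295);e=o['eef_pos']+.0885*u;print('brass',b,'expected',e)
for q,z in(((564,205),.041),((566,245),.026),((567,264),.014)):
    p=f(q,z);print(p.round(4),'rel brass along',(p-b)@u,'lat',(p-b)@v)
# latch cross: pivots; slot inner edges visible near throat/mouth
for n,q in(('throat L',(349,276)),('throat R',(379,302)),('tipL',(448,207)),('tipR',(540,275))): p=f(q,.0295);print(n,(p-e)@u,(p-e)@v)
```

```text
brass [0.58518542 0.02943993 0.0295    ] expected [0.58761363 0.03338219 0.04345245]
[0.6629 0.0095 0.041 ] rel brass along 0.08016671037903224 lat -0.003564862027375635
[0.6624 0.0066 0.026 ] rel brass along 0.08028223169292029 lat -0.006540769023236071
[0.6679 0.0097 0.014 ] rel brass along 0.0850234025131141 lat -0.002317784783078131
throat L -0.0014800756560149333 0.0045666841320710465
throat R -0.0010621058232071804 -0.013467547658746859
tipL 0.05324822073841402 0.02482919655838398
tipR 0.05626190440821345 -0.025976794121037525
```

```bash
python3 -m pendant '[[-0.002,-0.01,0,0,0,0],[0.0157,-0.0033,0,0,0,0],[0.0157,-0.0033,0,0,0,0],[0.0157,-0.0033,0,0,0,0],[0.0157,-0.0033,0,0,0,0],[0.0157,-0.0033,0,0,0,0],[0.0157,-0.0033,0,0,0,0],[0.0157,-0.0033,0,0,0,0],[0.0157,-0.0033,0,0,0,0],[0,0,0,0,0,0]]'
python3 - <<'E'
from bench import ctrl,camera
import cv2,pickle
from h import *
o=ctrl.get_obs();c=camera('scene');s=camera('side');pickle.dump((o,c,s),open('p4.pkl','wb'))
A=cv2.resize(c['color'][250:310,360:460],(666,400),interpolation=cv2.INTER_CUBIC)
print(o['eef_pos'])
cv2.imwrite('pics/p4.png',np.vstack([cv2.resize(c['color'][255:305,370:470],(600,300),interpolation=cv2.INTER_CUBIC),cv2.resize(s['color'][250:300,360:460],(600,300),interpolation=cv2.INTER_CUBIC)]))
E
```

```text
time_s: 8.1
eef_pos: [0.5256, 0.0442, 0.043]
eef_rot: [0.0, 0.103, 0.995, -0.0]
wrist_force: [-0.2, 0.1, -3.6]
opening: 0.228
grasp_force: 59.6
[0.52561637 0.04421835 0.04296697]
```

View pics/p4.png

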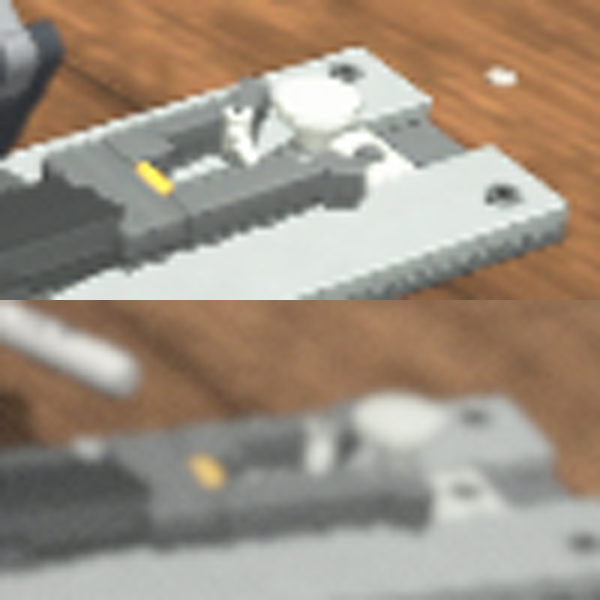

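The plate's mouth is now under the head (scene part: head at (315,103), right tip at (355,180)), and there is no contact force. I'll carry on slowly by feel.

```bash
python3 -m pendant '[[0.0082,-0.0017,0,0,0,0],[0.0082,-0.0017,0,0,0,0],[0.0082,-0.0017,0,0,0,0],[0.0082,-0.0017,0,0,0,0],[0.0082,-0.0017,0,0,0,0],[0.0082,-0.0017,0,0,0,0],[0.0082,-0.0017,0,0,0,0],[0.0082,-0.0017,0,0,0,0],[0,0,0,0,0,0],[0,0,0,0,0,0]]'
```

```text
time_s: 9.45
eef_pos: [0.5387, 0.0417, 0.043]
eef_rot: [0.0, 0.103, 0.995, 0.0]
wrist_force: [-2.2, -1.7, -5.1]
opening: 0.224
grasp_force: 59.0
```

```bash
python3 -m pendant '[[-0.001,-0.005,0,0,0,0],[0,0,0,0,0,0],[0,0,0,0,0,0],[0.005,-0.001,0,0,0,0],[0.005,-0.001,0,0,0,0],[0.005,-0.001,0,0,0,0],[0.005,-0.001,0,0,0,0],[0,0,0,0,0,0],[0,0,0,0,0,0],[0,0,0,0,0,0]]'
```

```text
time_s: 10.7
eef_pos: [0.5409, 0.0402, 0.0423]
eef_rot: [-0.001, 0.103, 0.995, 0.0]
wrist_force: [-5.3, 2.0, -2.9]
opening: 0.225
grasp_force: 59.5
```

```bash
python3 -m pendant '[[0.005,-0.001,0,0,0,0],[0.005,-0.001,0,0,0,0],[0.005,-0.001,0,0,0,0],[0.005,-0.001,0,0,0,0],[0.005,-0.001,0,0,0,0],[0.005,-0.001,0,0,0,0],[0,0,0,0,0,0],[0,0,0,0,0,0],[0,0,0,0,0,0],[0,0,0,0,0,0]]'
```

```text
time_s: 11.95
eef_pos: [0.5461, 0.0394, 0.0418]
eef_rot: [-0.002, 0.103, 0.995, 0.0]
wrist_force: [-5.3, 2.8, -4.4]
opening: 0.221
grasp_force: 59.3
```

```bash
python3 -m pendant '[[0.006,-0.0013,0,0,0,0],[0.006,-0.0013,0,0,0,0],[0.006,-0.0013,0,0,0,0],[0.006,-0.0013,0,0,0,0],[0.006,-0.0013,0,0,0,0],[0.006,-0.0013,0,0,0,0],[0.006,-0.0013,0,0,0,0],[0,0,0,0,0,0],[0,0,0,0,0,0],[0,0,0,0,0,0]]'
```

```text
time_s: 13.2
eef_pos: [0.5551, 0.0375, 0.042]
eef_rot: [-0.002, 0.103, 0.995, 0.0]
wrist_force: [-3.6, 3.5, -4.9]
opening: 0.224
grasp_force: 59.3
```

```bash
python3 -m pendant '[[0.006,-0.0013,0,0,0,0],[0.006,-0.0013,0,0,0,0],[0.006,-0.0013,0,0,0,0],[0.006,-0.0013,0,0,0,0],[0.006,-0.0013,0,0,0,0],[0.006,-0.0013,0,0,0,0],[0.006,-0.0013,0,0,0,0],[0,0,0,0,0,0],[0,0,0,0,0,0],[0,0,0,0,0,0]]'
```

```text
time_s: 14.45
eef_pos: [0.5649, 0.0349, 0.0429]
eef_rot: [-0.0, 0.103, 0.995, -0.0]
wrist_force: [-0.4, -0.1, -4.2]
opening: 0.224
grasp_force: 59.4
```

```bash
python3 -m pendant '[[0.005,-0.001,0,0,0,0],[0.005,-0.001,0,0,0,0],[0.005,-0.001,0,0,0,0],[0.005,-0.001,0,0,0,0],[0,0,0,0,0,0],[0,0,0,0,0,0],[0,0,0,0,0,0],[0,0,0,0,0,0],[0,0,0,0,0,0],[0,0,0,0,0,0]]'
```

```text
time_s: 15.7
eef_pos: [0.569, 0.0341, 0.0429]
eef_rot: [-0.0, 0.103, 0.995, -0.0]
wrist_force: [-0.4, -0.2, -4.5]
opening: 0.227
grasp_force: 59.4
```

```bash
python3 -m pendant '[[0.005,-0.001,0,0,0,0],[0.005,-0.001,0,0,0,0],[0.005,-0.001,0,0,0,0],[0,0,0,0,0,0],[0,0,0,0,0,0],[0,0,0,0,0,0],[0,0,0,0,0,0],[0,0,0,0,0,0],[0,0,0,0,0,0],[0,0,0,0,0,0]]'
```

```text
time_s: 16.95
eef_pos: [0.5711, 0.0338, 0.0426]
eef_rot: [-0.001, 0.103, 0.995, 0.0]
wrist_force: [-5.6, 0.1, -1.5]
opening: 0.226
grasp_force: 59.7
```

```bash
python3 -m pendant '[[0.004,-0.001,0,0,0,0],[0.004,-0.001,0,0,0,0],[0.003,-0.0005,0,0,0,0],[0,0,0,0,0,0],[0,0,0,0,0,0],[0,0,0,0,0,0],[0,0,0,0,0,0],[0,0,0,0,0,0],[0,0,0,0,0,0],[0,0,0,0,0,0]]'
```

```text
time_s: 18.2
eef_pos: [0.5719, 0.0336, 0.0422]
eef_rot: [-0.003, 0.103, 0.995, 0.0]
wrist_force: [-9.6, 1.7, 1.1]
opening: 0.227
grasp_force: 60.1
```

```bash
python3 -m pendant '[[-0.01,0.002,0,0,0,0],[-0.01,0.002,0,0,0,0],[-0.01,0.002,0,0,0,0],[-0.01,0.002,0,0,0,0],[-0.01,0.002,0,0,0,0],[-0.01,0.002,0,0,0,0],[-0.01,0.002,0,0,0,0],[-0.01,0.002,0,0,0,0],[0,0,0,0,0,0],[0,0,0,0,0,0]]'
```

```text
time_s: 19.45
eef_pos: [0.5583, 0.0362, 0.043]
eef_rot: [0.0, 0.103, 0.995, -0.0]
wrist_force: [0.6, 0.3, -3.3]
opening: 0.226
grasp_force: 59.4
```

```bash
python3 -m pendant '[[-0.005,0.001,0,0,0,0],[-0.005,0.001,0,0,0,0],[-0.005,0.001,0,0,0,0],[0,0,0,0,0,0],[0,0,0,0,0,0],[0,0,0,0,0,0],[0,0,0,0,0,0],[0,0,0,0,0,0],[0,0,0,0,0,0],[0,0,0,0,0,0]]'
```

```text
time_s: 20.7
eef_pos: [0.5554, 0.0368, 0.043]
eef_rot: [0.0, 0.103, 0.995, -0.0]
wrist_force: [3.4, -1.1, -4.5]
opening: 0.226
grasp_force: 59.3
```

```bash
python3 -m pendant '[[-0.005,0.001,0,0,0,0],[-0.0025,0.0005,0,0,0,0],[0,0,0,0,0,0],[0,0,0,0,0,0],[0,0,0,0,0,0],[0,0,0,0,0,0],[0,0,0,0,0,0],[0,0,0,0,0,0],[0,0,0,0,0,0],[0,0,0,0,0,0]]'
```

```text
time_s: 21.95
eef_pos: [0.5548, 0.0368, 0.0433]
eef_rot: [0.001, 0.103, 0.995, -0.0]
wrist_force: [6.9, -2.3, -6.6]
opening: 0.228
grasp_force: 59.1
```

```bash
python3 -m pendant '[[0.01,-0.002,0,0,0,0],[0.01,-0.002,0,0,0,0],[0.01,-0.002,0,0,0,0],[0,0,-0.004,0,0,0],[0,0,-0.004,0,0,0],[0,0,-0.003,0,0,0],[0,0,-0.003,0,0,0],[0,0,0,0,0,0],[0,0,0,0,0,0],[0,0,0,0,0,0]]'
```

```text
time_s: 23.2
eef_pos: [0.5598, 0.036, 0.0402]
eef_rot: [0.0, 0.103, 0.995, 0.0]
wrist_force: [-0.8, 0.2, -2.2]
opening: 0.228
grasp_force: 59.8
```

```bash
python3 -m pendant '[[0,0,-0.003,0,0,0],[0,0,0,0,0,0],[0,0,0,0,0,0],[0,0,0,0,0,0],[0,0,0,0,0,0],[0,0,0,0,0,0],[0,0,0,0,0,0],[0,0,0,0,0,0],[0,0,0,0,0,0],[0,0,0,0,0,0]]'
```

```text
time_s: 24.45
eef_pos: [0.5598, 0.036, 0.0401]
eef_rot: [0.0, 0.103, 0.995, -0.0]
wrist_force: [-5.4, 0.9, 5.4]
opening: 0.223
grasp_force: 60.7
```

```bash
python3 -m pendant '[[0,0,0,0,0,0],[0,0,0,0,0,0],[0,0,0,0,0,0],[0,0,0,0,0,0],[0,0,0,0,0,0],[0,0,0,0,0,0],[0,0,0,0,0,0],[0,0,0,0,0,0],[0,0,0,0,0,0],[0,0,0,0,0,0]]' 1
python3 -m pendant '[[0,0,0.05,0,0,0],[0,0,0.1,0,0,0],[0,0,0.15,0,0,0],[0,0,0.15,0,0,0],[0,0,0.15,0,0,0],[0,0,0.15,0,0,0],[0,0,0.1,0,0,0],[0,0,0,0,0,0],[0,0,0,0,0,0],[0,0,0,0,0,0]]'
python3 - <<'E'
from bench import camera
import cv2
c=camera('scene')
cv2.imwrite('pics/end.png',cv2.resize(c['color'][210:340,280:470],(800,547),interpolation=cv2.INTER_CUBIC))
E
```

```text
time_s: 25.7
eef_pos: [0.5597, 0.0359, 0.0395]
eef_rot: [-0.0, 0.103, 0.995, -0.0]
wrist_force: [-0.3, 0.2, 1.3]
opening: 1.004
grasp_force: 0.0
time_s: 26.95
eef_pos: [0.5589, 0.036, 0.2082]
eef_rot: [-0.001, 0.103, 0.995, 0.0]
wrist_force: [-0.3, -0.3, -0.2]
opening: 1.001
grasp_force: 0.0
```

View pics/end.png

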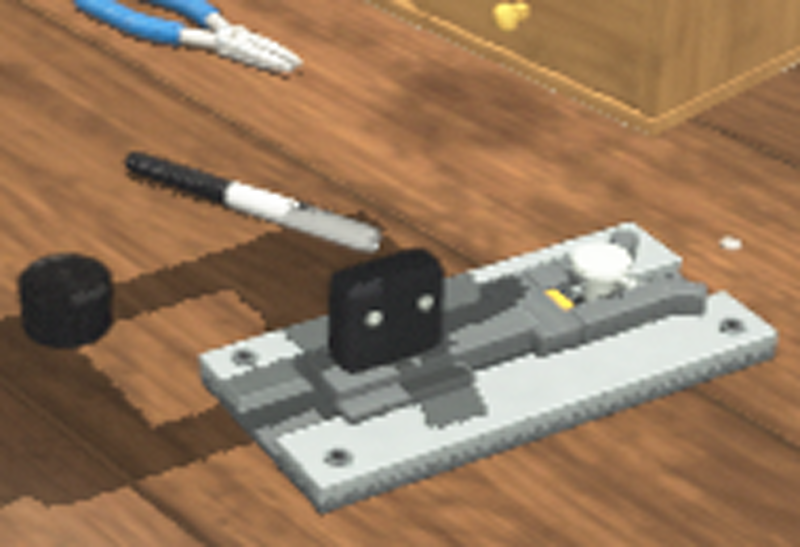

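The hook lies flat on the rails with the stud's head at (601,262), between the brass at (558,298) and the shut latch. The bystanders are where they were, so I'm handing in.

```bash
python3 -c "
from bench import ctrl
print(ctrl.hand_in())"
```

```text
the job is handed in; nothing more can be done
None
```

I handed the job in at about 27 s: the hook was pressed home with about 9 N, pulled back against the shut latch with about 7 N, and released flat on the bed, still coupled; no verdict was returned.

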